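# Draw out the blue wafer tray and release its vacuum

## Robot

A 6-joint arm with a two-finger parallel gripper is mounted at the origin on the work surface. World frame = base frame: x ahead of the robot, y to its left, z up, the work surface at z = 0. Lengths are in mm, angles in degrees, forces in N, time in s.
With the tool pointing down it reaches from about 300 to 850 mm from the base axis. Payload 4.2 kg.
Tool frame: the origin (TCP) lies midway between the tips of the shut fingers; the grasp point (between the pads) lies 19 mm behind it; y points along the fingers, z is the direction in which the jaws open and shut, and the axes are right-handed (so a half turn about y gives the same grasp; the last joint's range is limited). The gripper opens to 91 mm and grips with 3 to 60 N. Pads are 32 mm wide; open, the fingers measure 118 mm over their backs; the gripper's body (76 mm by 178 mm) begins 60 mm behind the grasp point.
Start: joints at [-67.724, 18.312, 89.639, -0, 72.044, -1.146], TCP at [228.572, -527.634, 213.976] pointing down, gripper open.
Joint ranges: [-177.97, 177.97], [-48.28, 115.42], [12.27, 149.76], [-77.06, 257.06], [2.81, 150.46], [-146.56, 146.56]. Speed limits (degrees/s): [147.25, 147.25, 180, 180, 180, 180].

## Interface

Orientations are given as [roll, pitch, yaw] about the fixed x, y, z axes, in that order (R = Rz(yaw) Ry(pitch) Rx(roll)).
In Python, from workcell import env gives the robot as it stands.
- The arm moves only by the shell command python3 -m handwheel 'ROWS' [FORCE]. ROWS is JSON, a list of rows, each a list of 3 entries, a list of its own where there are three numbers: the opening, from 0 (shut) to 1 (fully open), then the shift along the tool's x, y, z in mm, then the turn, a rotation vector about the tool's x, y, z in degrees. A call has exactly 10 rows; each row shifts and turns the commanded pose from where the row before left it, along the tool's axes as they then stand; what a row does not reach is not made up. A row lasts 1/12 s, in which the tool goes at most 41.7 mm and 7.16 degrees, less where a joint would pass 70% of its speed; a pose out of reach is approached as far as the arm can. A call is refused whole if a number of a shift passes 41.7 or a number of a turn 7.16, either way. A call with a gripper value outside its range is refused whole. The fingers move at their own pace and stop on an object; FORCE is the grip in N (left out, the last holds). Time passes only in rows, so rows that do not move let the fingers close, or fill a call up. It gives the time, the measured TCP pose, the force and the opening at its end, in the units of the state.
- env.state(): the state, without advancing time (a new reading comes with each control period).
- env.grab_frame(name): name is "scene" or "top" or "wrist"; returns the picture (480x640x3 uint8, red, green, blue); there is no depth.
- env.camera_info(name): a dict with "fx", "fy", "cx", "cy" (pixels), "camera_from_world" (4x4, takes a point from world to camera coordinates); the wrist camera has in their place "mount" (4x4, takes a point from camera to tool coordinates, whose origin is the TCP and whose axes are the tool frame's). Camera axes: x right, y down, z forward; pixel columns grow to the right and rows downward; lengths in mm; the calibration is good to about 2 mm. A picture is of the moment at which its call begins: read the wrist's pose just before it. camera_info takes no time and is no camera call.
- env.job_done(): hands the job in, once; it reports no verdict.
Trained networks look in the newest picture that a camera, given by its name, has taken for a name from the list of things; names that differ only in an ending like _2 or _b are one class to them, and where a whole thing is asked for, a point or a joint stands for the part that bears it (a point fixed in the world has none). Each returns a list of dicts, best first, with "p" (0 to 1); they miss things now and then, are a little off and sometimes report something else, mostly with a low value. They report only what shows in the picture. A call takes as long as a camera call.
- env.masks_of(camera, label): "region" (480x640 bool, what is visible of it) and "location" ([column, row] in pixels, amid what is visible of it).
The state is a dict: "time_s": time; "qpos": joint angles; "qvel": joint speeds; "effort": joint torques, N m; "ee_pos": TCP position; "ee_rot": TCP orientation; "force": force on the tool from outside, world axes, zero at the start; "torque": the same for the moment, N m; "gripper_width": finger opening in mm.
Only numpy, scipy, OpenCV 4.12 (cv2) and the standard library are available. Lean on these libraries where they do the work, as an engineer would, in place of code of your own. Each camera call takes 0.05 s, during which the arm holds its last target.

## Task

On the loader marked blue, hook a fingertip behind the raised lip of the tray and draw the tray all the way out along its rail to its stop, without pinching the lip or touching its front; then press the red vacuum-release button on the roof of that same loader fully down and let it come up again. Grasp nothing, and leave the orange loader and the loose things on the bench as they are.

Things in the scene. Friction and masses are not known exactly. Their poses are not given: they have to be found in the camera images.
- blue_loader: blue-marked specimen loader, fixed: dark base plate 300 x 140 mm (x -180 to +120 mm) with rails; over its rear a white housing 140 mm wide, roof 70 mm above the bench, front face at x = -15 mm, blue stripe on the roof. A tray with its blue lip sticks out in front. Origin on the bench. x points from the lip into the housing: the tray draws out along -x; z up. Yaw within 15 degrees.
- blue_tray (a joint): travel of the blue tray along its rail, m: 0 = fully in, 0.09 = fully out against a hard stop; starts between 0 and 0.015. Drawing it takes about 2 N plus light damping (8 N per m/s); it stays where it is left. The tray cannot be lifted off its rail.
- blue_lip (a point): top edge of the blue tray's lip, mid-width, on the rear face (towards the housing); moves with the tray. The lip is an upright plate 100 mm wide, its top 55 mm above the bench, 10 mm thick in all: 6 mm of lip and, before it, a 4 mm front plate ending 3 mm lower.
- blue_pocket (a point): centre of the flat finger pocket behind the blue lip, on the tray floor 22 mm above the bench, 32 mm behind the lip's rear face; moves with the tray. Pocket 100 mm wide, open above; 64 mm from lip to housing when the tray is in, longer as it comes out. A fixed black wafer chuck (64 mm across, 3 mm high) begins 77 mm behind the lip.
- blue_front (a point): centre of the outer face of the blue lip's front plate (4 x 98 x 34 mm, 18 to 52 mm above the bench), facing the robot; moves with the tray. This plate is not to be touched.
- blue_button (a joint): travel of the red vacuum-release button of the blue loader, m: 0 = up, 0.006 = fully down. About 5 N pushes it fully down; it springs back up.
- blue_button_top (a point): centre of the top face of that red round button, 28 mm across, in a black housing on the white roof of the blue loader, 25 mm behind the loader's origin; it is pushed straight down.
- orange_loader: orange-marked specimen loader, fixed: dark base plate 300 x 140 mm (x -180 to +120 mm) with rails; over its rear a white housing 140 mm wide, roof 70 mm above the bench, front face at x = -15 mm, orange stripe on the roof. A tray with its orange lip sticks out in front. Origin on the bench. x points from the lip into the housing: the tray draws out along -x; z up. Yaw within 15 degrees.
- orange_tray (a joint): travel of the orange tray along its rail, m: 0 = fully in, 0.09 = fully out against a hard stop; starts between 0 and 0.015. Drawing it takes about 2 N plus light damping (8 N per m/s); it stays where it is left. The tray cannot be lifted off its rail.
- orange_lip (a point): top edge of the orange tray's lip, mid-width, on the rear face (towards the housing); moves with the tray. The lip is an upright plate 100 mm wide, its top 55 mm above the bench, 10 mm thick in all: 6 mm of lip and, before it, a 4 mm front plate ending 3 mm lower.
- orange_pocket (a point): centre of the flat finger pocket behind the orange lip, on the tray floor 22 mm above the bench, 32 mm behind the lip's rear face; moves with the tray. Pocket 100 mm wide, open above; 64 mm from lip to housing when the tray is in, longer as it comes out. A fixed black wafer chuck (64 mm across, 3 mm high) begins 77 mm behind the lip.
- orange_front (a point): centre of the outer face of the orange lip's front plate (4 x 98 x 34 mm, 18 to 52 mm above the bench), facing the robot; moves with the tray. This plate is not to be touched.
- orange_button (a joint): travel of the red vacuum-release button of the orange loader, m: 0 = up, 0.006 = fully down. About 5 N pushes it fully down; it springs back up.
- orange_button_top (a point): centre of the top face of that red round button, 28 mm across, in a black housing on the white roof of the orange loader, 25 mm behind the loader's origin; it is pushed straight down.
- objective: brass microscope objective standing loose between the loaders, 34 mm across, 52 mm tall; origin under its centre. Leave alone.
- shipper: white round wafer box lying loose on the bench on one outer side, 74 mm across, 18 mm high; origin under its centre. Leave alone.
- bottle: small amber bottle with white cap standing loose on the bench on one outer side, 44 mm across, 85 mm tall; origin under its centre. Leave alone.

How it is judged (in metres and radians):
On the way, in this order (a step that is already met when the one before it is completed fails the run):
1. the blue tray is drawn out to its stop (value of joint blue_tray above 0.084 m), for 0.2 s.
2. the blue loader's red button is pressed down with the tray out (value of joint blue_button above 0.0045 m and value of joint blue_tray above 0.084 m), for 0.1 s.
At the end, for the whole second after the job is handed in: the blue tray rests within 6 mm of its outer stop, the blue loader's button has been pressed (at least 4.5 of 6 mm) after that and is up again, the orange tray is within 6 mm of where it started, and the loose things stand upright within 15 mm of where they were (value of joint blue_tray above 0.084 m and value of joint each of blue_button, orange_button below 0.0015 m and velocity of joint blue_tray between -0.005 and 0.005 m/s and distance of orange_lip from where it was at the start of the episode below 0.006 m and distance of each of objective, shipper, bottle from where it was at the start of the episode below 0.015 m and angle between each of objective, shipper, bottle's own z axis and vertical below 0.15 rad); the robot touches nothing.
It fails at once if the lip of the blue tray is pinched or pushed from its front (more than 2 N on the front plate) (contact force between the fingers and blue_tray_c3 above 2 N).
It fails at once if the blue loader's button is pressed before its tray is out (value of joint blue_button above 0.003 m and value of joint blue_tray below 0.08 m).
It fails at once if the orange loader is worked: its tray moved more than 10 mm or its button pressed (distance of orange_lip from where it was at the start of the episode above 0.01 m or value of joint orange_button above 0.003 m).
It fails at once if a loose thing is moved more than 30 mm, lifted or tipped over (distance of any of objective, shipper, bottle from where it was at the start of the episode above 0.03 m or height (world z) of any of objective, shipper, bottle above 0.015 m or angle between any of objective, shipper, bottle's own z axis and vertical above 0.6 rad).
It also fails if it takes over 45 s, if anything falls off the work surface, if the arm or the gripper's body presses on something with over 40 N, if the wrist force passes 120 N, or if a joint passes its speed limit or range.

## Working session

There is one attempt and no reset: what is moved stays moved. The work goes in short steps, Python scripts to look and compute and a shell command to move; the robot and the scene stay as the last step left them, time stands still between calls to the robot, and variables do not carry over. Pictures are saved under pics/ and viewed, and the job is handed in when it is done.

```bash
mkdir -p pics; ls; python3 - <<'E'
from workcell import env
import cv2,json
s=env.state(); print(s)
for n in("scene","top"):
    cv2.imwrite(f"pics/{n}0.png",env.grab_frame(n)[:,:,::-1]); print(n,env.camera_info(n))
    for l in("blue_loader","blue_lip","blue_button_top","blue_front","blue_pocket","orange_loader","objective","shipper","bottle"):
        print(l,[(round(d["p"],2),[round(float(v),1) for v in d["location"]],int(d["region"].sum())) for d in env.masks_of(n,l)][:3])
print(env.camera_info("wrist"))
E
```

```text
pics
{'time_s': 0.0, 'qpos': array([-6.77249259e+01,  1.83528130e+01,  8.97066667e+01,  1.84544641e-04,
        7.20422381e+01, -1.14543772e+00]), 'qvel': array([ 0.03829338,  0.01291786, -0.08829316, -0.07564224, -0.04798664,
       -0.04752535]), 'effort': array([-1.62770622e-03, -4.12451220e+01, -2.31972992e+01,  7.24342908e-02,
        4.57026763e-02, -1.48887389e-04]), 'ee_pos': array([ 228.3662863 , -527.16382561,  213.10675351]), 'ee_rot': array([-9.01016940e+01,  2.20879013e-03, -1.56579547e+02]), 'force': array([ 0.20005267, -0.11416475,  0.13149149]), 'torque': array([ 0.01743671, -0.04578338,  0.04319311]), 'gripper_width': 91.32896422528056}
scene {'fx': 462.09798254606693, 'fy': 462.09798254606693, 'cx': 325.3179158082141, 'cy': 240.45982933449287, 'camera_from_world': array([[-1.97228735e-01,  9.80355724e-01, -1.86571622e-03,
         1.05799892e+02],
       [ 5.91091641e-01,  1.17397577e-01, -7.98015338e-01,
        -2.58974995e+02],
       [-7.82119874e-01, -1.58494365e-01, -6.02634249e-01,
         1.41753198e+03],
       [ 0.00000000e+00,  0.00000000e+00,  0.0000000
[... 1063 characters left out ...]
[(0.88, [255.9, 233.7], 1327)]
orange_loader [(0.55, [402.6, 231.4], 7057)]
objective [(0.53, [315.6, 266.3], 150)]
shipper [(0.79, [465.8, 253.3], 710), (0.53, [401.0, 214.8], 106)]
bottle [(0.84, [171.0, 271.9], 333), (0.46, [470.4, 252.7], 671)]
{'fx': 420.7398512886491, 'fy': 420.7398512886491, 'cx': 312.9208939635457, 'cy': 235.2003646306408, 'mount': array([[-3.23294673e-04,  9.59369479e-01,  2.82152616e-01,
        -8.01082766e+01],
       [ 1.60996763e-04, -2.82152578e-01,  9.59369531e-01,
        -1.70242193e+02],
       [ 9.99999935e-01,  3.55584717e-04, -6.32369557e-05,
        -1.34025903e+00],
       [ 0.00000000e+00,  0.00000000e+00,  0.00000000e+00,
         1.00000000e+00]])}
```

View pics/scene0.png

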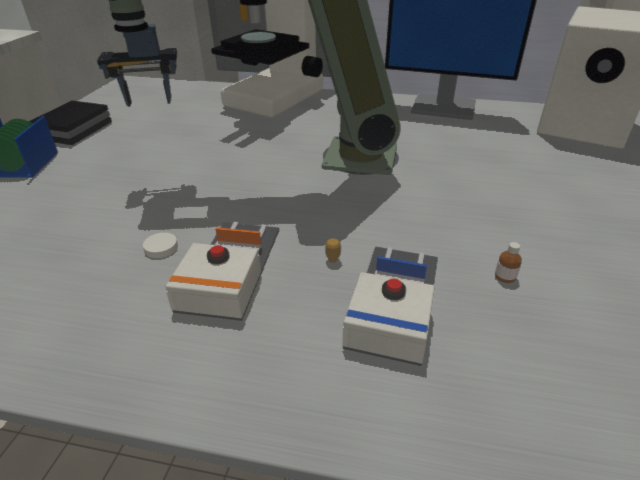

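View pics/top0.png

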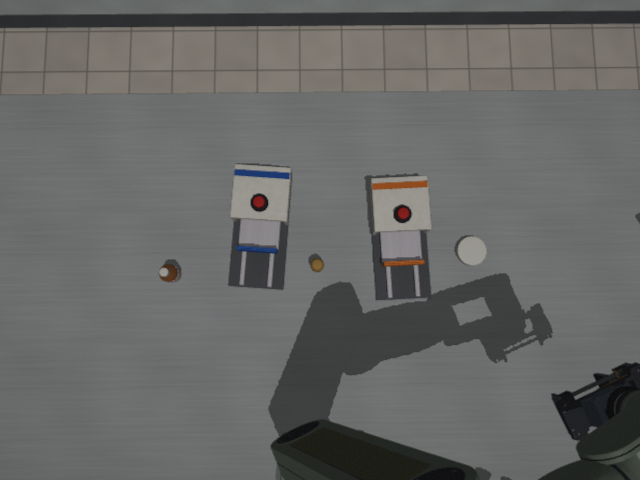

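```bash
python3 - <<'E'
import cv2
t=cv2.imread("pics/top0.png"); c=t[150:310,150:490]
cv2.imwrite("pics/topcrop.png",cv2.resize(t[160:300,200:330],None,fx=4.2,fy=4.2,interpolation=cv2.INTER_CUBIC))
E
```

```text
(no output)
```

View pics/topcrop.png

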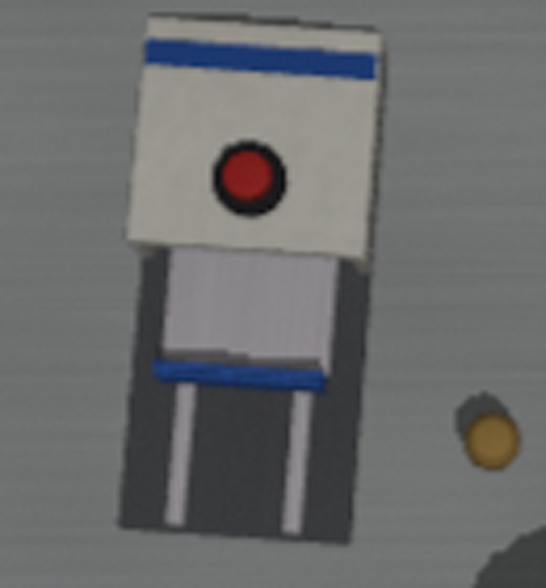

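The overview pictures show the blue loader on the left in "top": button at about (259,202), lip at about (258,248), roof corners near (235,164) and (291,167). Next I back-project these points onto their known heights.

```bash
cat > h.py <<'E'
import numpy as np
from workcell import env
def ray(ci,T,u,v,z):
    # T: world_from_cam
    d=T[:3,:3]@np.array([(u-ci["cx"])/ci["fx"],(v-ci["cy"])/ci["fy"],1.]); o=T[:3,3]
    return o+d*(z-o[2])/d[2]
def bp(name,u,v,z):
    ci=env.camera_info(name); return ray(ci,np.linalg.inv(ci["camera_from_world"]),u,v,z)
def proj(name,p):
    ci=env.camera_info(name); q=ci["camera_from_world"]@np.append(p,1); return ci["fx"]*q[0]/q[2]+ci["cx"],ci["fy"]*q[1]/q[2]+ci["cy"]
E
python3 - <<'E'
from h import *
np.set_printoptions(precision=1,suppress=True)
def c(u,v,z): return bp("top",200+(u+.5)/4.2-.5,160+(v+.5)/4.2-.5,z)
R=[c(*p,70) for p in((148,15),(382,30),(367,258),(128,241))]
print("roof",R,[np.linalg.norm(R[i]-R[i-1]) for i in range(4)])
for a,b in((0,1),(3,2)):
    d=R[a]-R[b]; print("yaw",np.degrees(np.arctan2(-d[0],d[1])))
for a,b in((0,3),(1,2)):
    d=R[a]-R[b]; print("yaw",np.degrees(np.arctan2(d[1],d[0])))
B=[c(*p,6) for p in((119,527),(351,543))]; print("base front",B)
print("button",c(246,175,82))
L=[c(*p,55) for p in((154,361),(326,371))]; print("lip rear",L,np.linalg.norm(L[0]-L[1]))
print("scene button",bp("scene",395.9,286.8,82))
E
```

```text
roof [array([760.5, 209.4,  70. ]), array([750.1,  71.8,  70. ]), array([614.5,  81.1,  70. ]), array([625.8, 219.8,  70. ])] [np.float64(135.01036648514446), np.float64(137.99092763934854), np.float64(135.96758652548235), np.float64(139.18815153372216)]
yaw -4.28524967047288
yaw -4.678041675474436
yaw -4.392504957731628
yaw -3.8886232419539293
base front [array([462.7, 234. ,   6. ]), array([451.6,  94.8,   6. ])]
button [661.8 150.1  82. ]
lip rear [array([557.2, 206.4,  55. ]), array([550.4, 106. ,  55. ])] 100.58903304150867
scene button [658.8 153.9  82. ]
```

```bash
python3 -m handwheel '[[0,[0,0,0],[0,-6.23,0]],[0,[0,0,0],[0,-6.23,0]],[0,[0,0,0],[0,-6.23,0]],[0,[0,0,0],[0,-6.23,0]],[0,[0,0,0],[0,-6.23,0]],[0,[0,0,0],[0,-6.23,0]],[0,[0,0,0],[0,-6.23,0]],[0,[0,0,0],[0,-6.23,0]],[0,[0,0,0],[0,-6.23,0]],[0,[0,0,0],[0,-6.23,0]]]'
python3 -m handwheel '[[0,[-35,0,15],[0,0,0]],[0,[-35,0,15],[0,0,0]],[0,[-35,0,15],[0,0,0]],[0,[-35,0,15],[0,0,0]],[0,[-35,0,15],[0,0,0]],[0,[-35,0,15],[0,0,0]],[0,[-35,0,15],[0,0,0]],[0,[-35,0,15],[0,0,0]],[0,[-35,0,15],[0,0,0]],[0,[-35,0,15],[0,0,0]]]'
```

```text
time_s: 1.83
ee_pos: [228.6, -527.6, 214.0]
ee_rot: [-90.0, -0.0, -94.0]
force: [-0.1, 0.5, -0.2]
gripper_width: 27.4
time_s: 2.67
ee_pos: [404.8, -188.1, 214.3]
ee_rot: [-90.0, -0.0, -94.3]
force: [1.4, -0.5, -0.9]
gripper_width: 0.7
```

```bash
python3 -m handwheel '[[0,[-36,0,16],[0,0,0]],[0,[-36,0,16],[0,0,0]],[0,[-36,0,16],[0,0,0]],[0,[-36,0,16],[0,0,0]],[0,[-36,0,16],[0,0,0]],[0,[-36,0,16],[0,0,0]],[0,[-36,0,16],[0,0,0]],[0,[-36,0,16],[0,0,0]],[0,[-36,0,16],[0,0,0]],[0,[-32,0,11],[0,0,0]]]'
python3 -m handwheel '[[0,[0,10,0],[0,0,0]],[0,[0,10,0],[0,0,0]],[0,[0,10,0],[0,0,0]],[0,[0,10,0],[0,0,0]],[0,[0,10,0],[0,0,0]],[0,[0,10,0],[0,0,0]],[0,[0,0,0],[0,0,0]],[0,[0,0,0],[0,0,0]],[0,[0,0,0],[0,0,0]],[0,[0,0,0],[0,0,0]]]'
python3 - <<'E'
from workcell import env
import cv2,numpy as np
s=env.state(); print(s["ee_pos"],s["ee_rot"],s["force"])
for n in("wrist","top","scene"): cv2.imwrite(f"pics/{n}1.png",env.grab_frame(n)[:,:,::-1])
for n in("wrist",):
    for l in("blue_lip","blue_button_top","blue_front","blue_pocket"):
        print(l,[(round(d["p"],2),[round(float(v),1) for v in d["location"]],int(d["region"].sum())) for d in env.masks_of(n,l)][:3])
E
```

```text
time_s: 3.5
ee_pos: [586.6, 156.1, 213.8]
ee_rot: [-90.0, 0.0, -94.2]
force: [1.2, -1.0, -1.2]
gripper_width: 0.4
time_s: 4.33
ee_pos: [585.9, 153.6, 154.7]
ee_rot: [-89.9, 0.0, -94.3]
force: [0.4, 0.1, 0.8]
gripper_width: 0.4
[585.87495629 153.61516234 154.68815423] [-8.99133226e+01  2.47514069e-02 -9.42912300e+01] [0.39356956 0.1300043  0.82708917]
blue_lip [(0.63, [304.8, 213.3], 14389)]
blue_button_top [(0.8, [435.5, 251.6], 1792)]
blue_front [(0.94, [306.1, 212.8], 14500)]
blue_pocket [(0.87, [306.2, 213.8], 14424)]
```

View pics/wrist1.png

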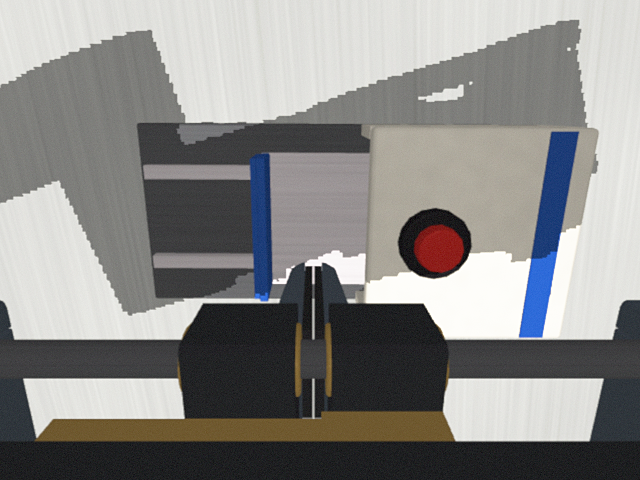

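View pics/scene1.png

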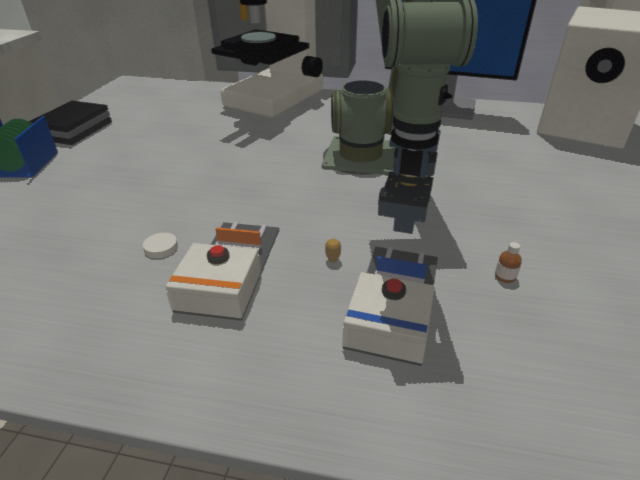

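```bash
python3 - <<'E'
import cv2
t=cv2.imread("pics/wrist1.png")
cv2.imwrite("pics/wc1.png",cv2.resize(t[130:330,230:480],None,fx=3,fy=3,interpolation=cv2.INTER_CUBIC))
E
```

```text
(no output)
```

View pics/wc1.png

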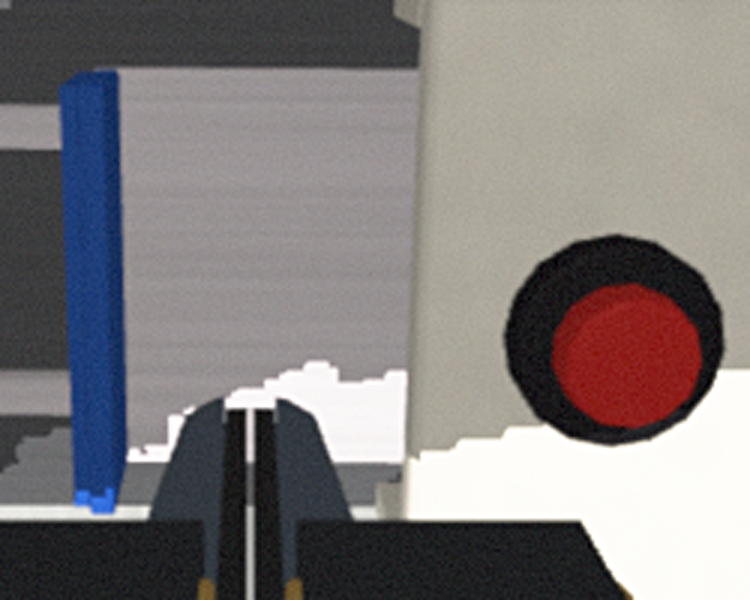

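```bash
cat >> h.py <<'E'
from scipy.spatial.transform import Rotation as Ro
def wT(pos,rot):
    T=np.eye(4);T[:3,:3]=Ro.from_euler("xyz",rot,degrees=True).as_matrix();T[:3,3]=pos
    return T@env.camera_info("wrist")["mount"]
E
python3 - <<'E'
from h import *
np.set_printoptions(precision=1,suppress=True)
T=wT([585.87,153.62,154.69],[-89.91,0.02,-94.29]); ci=env.camera_info("wrist")
def c(u,v,z): return ray(ci,T,230+(u+.5)/3-.5,130+(v+.5)/3-.5,z)
for n,u,v,z in(("lip rear bot",119,75,22),("..",127,470,22),("lip top rear",100,75,55),("roof front",427,40,70),("",408,450,70),("button",627,357,82),("button90",627,357,90),("bright black housing",615,340,70)): print(n,c(u,v,z))
u=np.array([c(567,357,82),c(702,357,82)]);print(np.linalg.norm(u[0]-u[1]))
E
```

```text
lip rear bot [558.6 207.7  22. ]
.. [550.2 106.9  22. ]
lip top rear [558.1 210.9  55. ]
roof front [625.2 214.2  70. ]
 [618.  127.3  70. ]
button [661.8 149.2  82. ]
button90 [659.5 152.   90. ]
bright black housing [662.7 149.   70. ]
27.357603061316016
```

```bash
python3 -m handwheel '[[0,[0,15,0],[0,0,0]],[0,[0,15,0],[0,0,0]],[0,[0,15,0],[0,0,0]],[0,[0,15,0],[0,0,0]],[0,[0,15,0],[0,0,0]],[0,[0,15,0],[0,0,0]],[0,[0,15,0],[0,0,0]],[0,[0,10,0],[0,0,0]],[0,[0,6,0],[0,0,0]],[0,[0,0,0],[0,0,0]]]'
python3 - <<'E'
from workcell import env
import cv2
print(env.state()["force"],env.state()["ee_pos"])
for n in("wrist","top"): cv2.imwrite(f"pics/{n}2.png",env.grab_frame(n)[:,:,::-1])
E
```

```text
time_s: 5.52
ee_pos: [584.7, 153.5, 31.7]
ee_rot: [-90.1, -0.0, -94.3]
force: [0.6, -0.8, 0.5]
gripper_width: 0.2
[ 0.58177984 -0.75501436  0.49605152] [584.65792603 153.46092299  31.71310959]
```

View pics/wrist2.png

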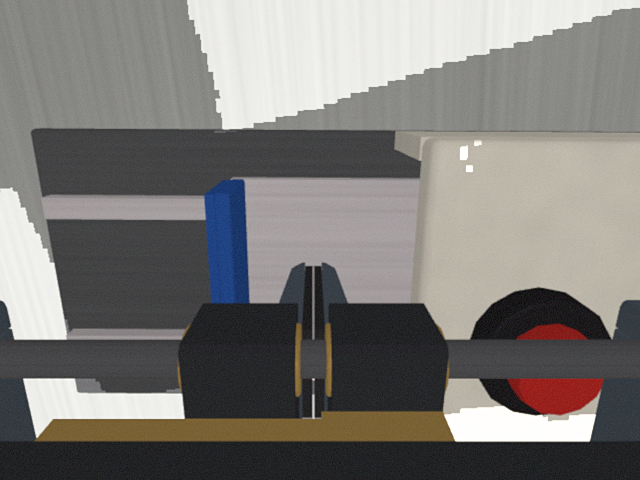

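The fingertips (col 313) are in the pocket, between the lip (cols 205–247) and the housing (col 415), with no contact force. Now I draw the tray out.

```bash
python3 -m handwheel '[[0,[0,0,-8],[0,0,0]],[0,[0,0,-8],[0,0,0]],[0,[0,0,-8],[0,0,0]],[0,[0,0,-8],[0,0,0]],[0,[0,0,-8],[0,0,0]],[0,[0,0,-8],[0,0,0]],[0,[0,0,-8],[0,0,0]],[0,[0,0,-8],[0,0,0]],[0,[0,0,-8],[0,0,0]],[0,[0,0,-8],[0,0,0]]]'
python3 - <<'E'
from workcell import env
import cv2
print(env.state()["force"],env.state()["ee_pos"])
for n in("wrist","top"): cv2.imwrite(f"pics/{n}3.png",env.grab_frame(n)[:,:,::-1])
E
```

```text
time_s: 6.45
ee_pos: [505.2, 159.9, 33.2]
ee_rot: [-89.9, 0.0, -94.3]
force: [3.3, 1.0, 2.5]
gripper_width: 0.7
[3.27623657 1.0315022  2.47532975] [505.16242364 159.88310796  33.21484331]
```

View pics/wrist3.png

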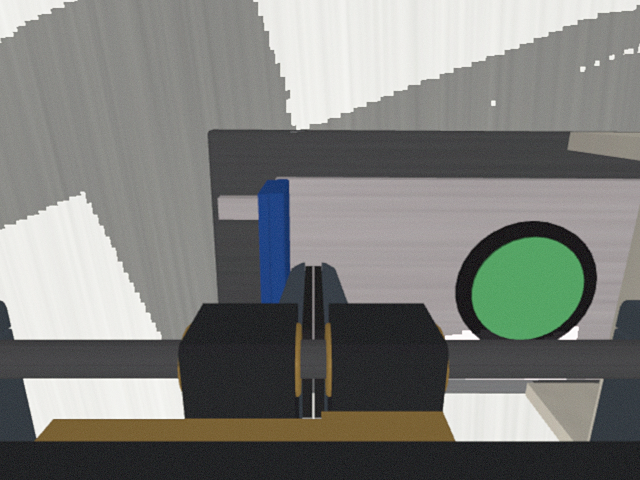

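```bash
python3 -m handwheel '[[0,[0,0,-3],[0,0,0]],[0,[0,0,-3],[0,0,0]],[0,[0,0,-3],[0,0,0]],[0,[0,0,-3],[0,0,0]],[0,[0,0,-3],[0,0,0]],[0,[0,0,-3],[0,0,0]],[0,[0,0,-3],[0,0,0]],[0,[0,0,0],[0,0,0]],[0,[0,0,0],[0,0,0]],[0,[0,0,0],[0,0,0]]]'
```

```text
time_s: 7.38
ee_pos: [484.0, 161.2, 32.8]
ee_rot: [-90.1, -0.0, -94.3]
force: [-0.5, 0.3, 0.0]
gripper_width: 0.3
```

```bash
python3 -m handwheel '[[0,[0,0,-1],[0,0,0]],[0,[0,0,-1],[0,0,0]],[0,[0,0,-1],[0,0,0]],[0,[0,0,-1],[0,0,0]],[0,[0,0,-1],[0,0,0]],[0,[0,0,-1],[0,0,0]],[0,[0,0,0],[0,0,0]],[0,[0,0,0],[0,0,0]],[0,[0,0,0],[0,0,0]],[0,[0,0,0],[0,0,0]]]'
```

```text
time_s: 8.22
ee_pos: [478.6, 161.7, 32.9]
ee_rot: [-90.0, -0.0, -94.3]
force: [1.5, 0.4, 0.4]
gripper_width: 0.5
```

```bash
python3 -m handwheel '[[0,[0,0,-1],[0,0,0]],[0,[0,0,-1],[0,0,0]],[0,[0,0,-1],[0,0,0]],[0,[0,0,-1],[0,0,0]],[0,[0,0,0],[0,0,0]],[0,[0,0,0],[0,0,0]],[0,[0,0,0],[0,0,0]],[0,[0,0,0],[0,0,0]],[0,[0,0,0],[0,0,0]],[0,[0,0,0],[0,0,0]]]'
python3 - <<'E'
from workcell import env
import cv2
print(env.state()["force"],env.state()["ee_pos"])
for n in("wrist","top"): cv2.imwrite(f"pics/{n}4.png",env.grab_frame(n)[:,:,::-1])
E
```

```text
time_s: 9.05
ee_pos: [478.0, 161.9, 33.3]
ee_rot: [-89.6, 0.0, -94.2]
force: [9.3, -1.2, -5.2]
gripper_width: 0.3
[ 9.31075852 -1.1872573  -5.17499061] [478.0442797  161.89608717  33.29001263]
```

View pics/wrist4.png

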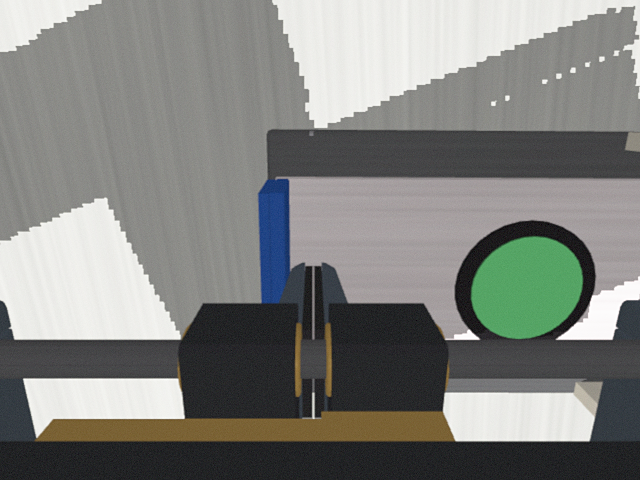

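The tray is at its stop: the reading stayed at 478 with the command at 475, and the force rose to 9 N. The lip is at the end of the base plate. I now back off, lift, and go above the button.

```bash
python3 -m handwheel '[[0,[0,0,5],[0,0,0]],[0,[0,0,5],[0,0,0]],[0,[0,0,4],[0,0,0]],[0,[0,0,0],[0,0,0]],[0,[0,-20,0],[0,0,0]],[0,[0,-20,0],[0,0,0]],[0,[0,-25,0],[0,0,0]],[0,[0,-25,0],[0,0,0]],[0,[0,-15,0],[0,0,0]],[0,[0,0,0],[0,0,0]]]'
python3 - <<'E'
from workcell import env
import cv2
s=env.state();print(s["force"],s["ee_pos"],s["ee_rot"])
for n in("wrist","top"): cv2.imwrite(f"pics/{n}5.png",env.grab_frame(n)[:,:,::-1])
t=cv2.imread("pics/top5.png")
cv2.imwrite("pics/top5c.png",cv2.resize(t[160:300,200:330],None,fx=4.2,fy=4.2,interpolation=cv2.INTER_CUBIC))
E
```

```text
time_s: 9.98
ee_pos: [490.3, 161.6, 141.2]
ee_rot: [-89.7, 0.1, -94.3]
force: [1.7, 0.3, -0.3]
gripper_width: 0.7
[ 1.65128533  0.26963319 -0.2733674 ] [490.27932771 161.55103622 141.22675879] [-89.66732946   0.13701549 -94.27347464]
```

View pics/wrist5.png

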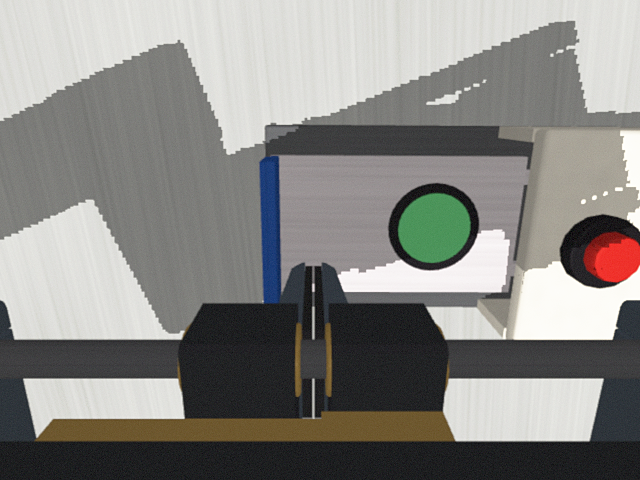

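View pics/top5c.png

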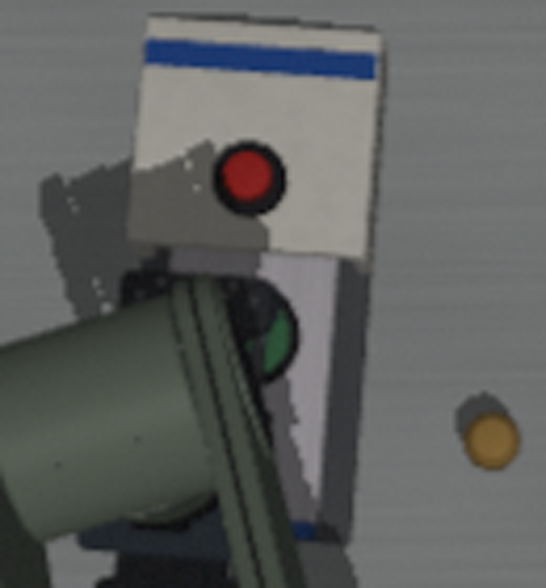

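```bash
python3 -m handwheel '[[0,[0,0,22],[0,0,0]],[0,[0,0,22],[0,0,0]],[0,[0,0,22],[0,0,0]],[0,[0,0,22],[0,0,0]],[0,[0,0,22],[0,0,0]],[0,[0,0,22],[0,0,0]],[0,[-1,0,22],[0,0,0]],[0,[0,0,17],[0,0,0]],[0,[0,0,0],[0,0,0]],[0,[0,0,0],[0,0,0]]]'
python3 - <<'E'
from h import *
import cv2
np.set_printoptions(precision=1,suppress=True)
s=env.state();print(s["force"],s["ee_pos"],s["ee_rot"])
im=env.grab_frame("wrist");cv2.imwrite("pics/wrist6.png",im[:,:,::-1])
T=wT(s["ee_pos"],s["ee_rot"]);ci=env.camera_info("wrist")
for d in env.masks_of("wrist","blue_button_top")[:2]:
    print(d["p"],d["location"],d["region"].sum())
    for z in(80,84,88): print(ray(ci,T,*d["location"],z))
E
```

```text
time_s: 10.92
ee_pos: [658.2, 148.8, 135.3]
ee_rot: [-90.3, -0.1, -94.3]
force: [-0.3, -0.8, 0.7]
gripper_width: 0.5
[-0.3 -0.8  0.7] [658.2 148.8 135.3] [-90.3  -0.1 -94.3]
0.75 [317.0, 256.1] 1295
[660.  151.2  80. ]
[660.1 152.6  84. ]
[660.2 154.   88. ]
```

View pics/wrist6.png

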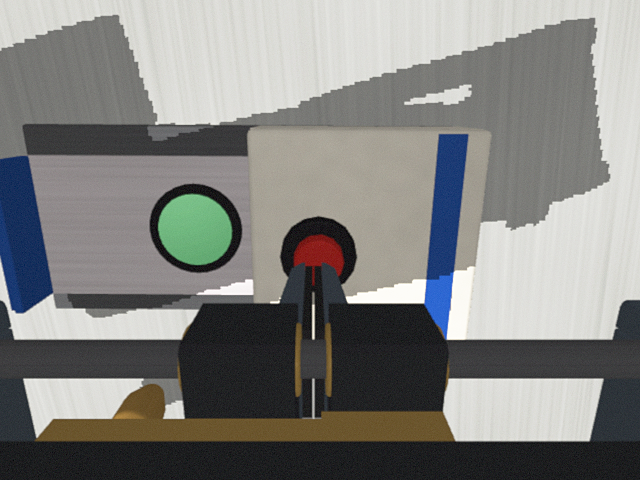

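```bash
python3 -m handwheel '[[0,[0,10,2],[0,0,0]],[0,[0,10,0],[0,0,0]],[0,[0,10,0],[0,0,0]],[0,[0,8,0],[0,0,0]],[0,[0,4,0],[0,0,0]],[0,[0,2,0],[0,0,0]],[0,[0,2,0],[0,0,0]],[0,[0,0,0],[0,0,0]],[0,[0,0,0],[0,0,0]],[0,[0,0,0],[0,0,0]]]'
```

```text
time_s: 11.85
ee_pos: [661.7, 149.0, 92.5]
ee_rot: [-89.9, 0.0, -94.3]
force: [0.2, -0.2, -1.1]
gripper_width: 0.1
```

```bash
python3 -m handwheel '[[0,[0,1,0],[0,0,0]],[0,[0,1,0],[0,0,0]],[0,[0,1,0],[0,0,0]],[0,[0,1,0],[0,0,0]],[0,[0,1,0],[0,0,0]],[0,[0,1,0],[0,0,0]],[0,[0,0,0],[0,0,0]],[0,[0,0,0],[0,0,0]],[0,[0,0,0],[0,0,0]],[0,[0,0,0],[0,0,0]]]'
```

```text
time_s: 12.68
ee_pos: [661.8, 149.1, 86.3]
ee_rot: [-89.9, 0.0, -94.3]
force: [1.0, -0.3, 5.2]
gripper_width: 0.5
```

```bash
python3 -m handwheel '[[0,[0,1,0],[0,0,0]],[0,[0,1,0],[0,0,0]],[0,[0,1,0],[0,0,0]],[0,[0,0,0],[0,0,0]],[0,[0,0,0],[0,0,0]],[0,[0,0,0],[0,0,0]],[0,[0,0,0],[0,0,0]],[0,[0,0,0],[0,0,0]],[0,[0,0,0],[0,0,0]],[0,[0,0,0],[0,0,0]]]'; python3 - <<'E'
from workcell import env
import cv2
s=env.state();print(s["force"],s["ee_pos"])
cv2.imwrite("pics/wrist7.png",env.grab_frame("wrist")[:,:,::-1])
s=env.state();print(s["force"],s["ee_pos"])
cv2.imwrite("pics/scene7.png",cv2.resize(env.grab_frame("scene")[220:340,320:480,::-1],None,fx=4,fy=4))
s=env.state();print(s["force"],s["ee_pos"])
E
```

```text
time_s: 13.52
ee_pos: [661.8, 149.1, 86.1]
ee_rot: [-89.8, 0.0, -94.3]
force: [-3.3, -0.5, 16.3]
gripper_width: 0.6
[-3.27283337 -0.54808895 16.27978006] [661.80809319 149.07201211  86.09123387]
[-2.45497061  0.40251597 15.99006394] [661.8282696  149.05798467  86.12387539]
[-3.55340317 -1.03885942 17.35902143] [661.81589604 149.08789622  86.11727844]
```

View pics/scene7.png

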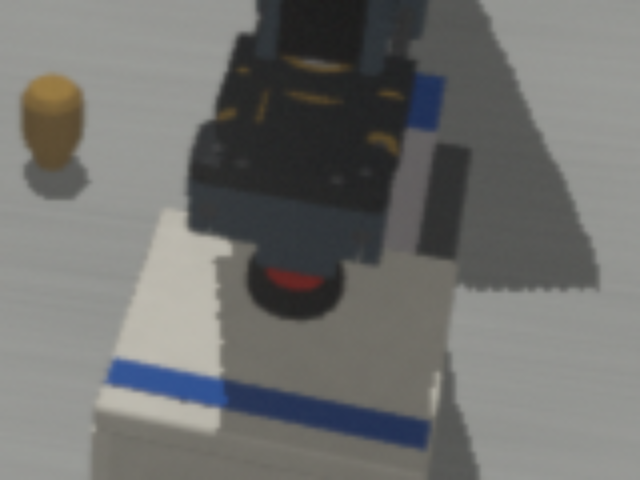

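```bash
python3 -m handwheel '[[0,[0,-2,0],[0,0,0]],[0,[0,-2,0],[0,0,0]],[0,[0,-2,0],[0,0,0]],[0,[0,0,0],[0,0,0]],[0,[0,0,0],[0,0,0]],[0,[0,0,0],[0,0,0]],[0,[0,0,0],[0,0,0]],[0,[0,0,0],[0,0,0]],[0,[0,0,0],[0,0,0]],[0,[0,0,0],[0,0,0]]]'; python3 - <<'E'
from h import *
import cv2
from scipy.optimize import least_squares
F=[]
for i in range(4):
    F.append(env.state()["force"][2]); p=env.state()["ee_pos"]; env.grab_frame("wrist")
print(F,p)
def red(f,box):
    im=cv2.imread(f).astype(int);b,g,r=[im[:,:,i] for i in range(3)]
    m=(r>90)&(g<60)&(b<60);k=np.zeros_like(m);k[box[1]:box[3],box[0]:box[2]]=1;m&=k
    y,x=np.nonzero(m);return x.mean(),y.mean(),len(x),x.min(),x.max(),y.min(),y.max()
T=wT([585.87,153.62,154.69],[-89.91,0.02,-94.29]);ci=env.camera_info("wrist")
C={"top":red("pics/top0.png",(230,180,290,230)),"scene":red("pics/scene0.png",(370,270,420,310)),"wrist":red("pics/wrist1.png",(400,200,480,290))}
print(C)
Wi=np.linalg.inv(T)
def pr(n,p):
    if n!="wrist": return proj(n,p)
    q=Wi@np.append(p,1);return ci["fx"]*q[0]/q[2]+ci["cx"],ci["fy"]*q[1]/q[2]+ci["cy"]
f=lambda p:np.ravel([np.subtract(pr(n,p),C[n][:2]) for n in C])
r=least_squares(f,[661,149,85]);print(r.x,r.fun)
E
```

```text
time_s: 14.45
ee_pos: [661.3, 149.0, 88.8]
ee_rot: [-90.0, -0.0, -94.3]
force: [2.1, 0.8, 3.5]
gripper_width: 0.7
[np.float64(3.528479162209641), np.float64(3.844643825332957), np.float64(3.163279212891921), np.float64(2.7473722705784565)] [661.25456715 148.95832669  88.88174321]
{'top': (np.float64(258.28723404255317), np.float64(201.31914893617022), 94, np.int64(253), np.int64(263), np.int64(196), np.int64(206)), 'scene': (np.float64(393.8689655172414), np.float64(285.2344827586207), 145, np.int64(387), np.int64(401), np.int64(280), np.int64(291)), 'wrist': (np.float64(438.57472527472527), np.float64(248.32692307692307), 1820, np.int64(414), np.int64(463), np.int64(225), np.int64(272))}
[660.60069675 150.64793142  85.88486923] [-0.50156023  0.13183495  0.34615189  0.38572386 -0.02489371  0.27187812]
```

Backing off 3 mm left a spring force of about 3.3 N at z=88.8. It was 5 N at 86.3 and rose to 16 N at a hard stop at 86.1. So the button was fully down, not just the ring touched. Retreating.

```bash
python3 -m handwheel '[[0,[0,-5,0],[0,0,0]],[0,[0,-15,0],[0,0,0]],[0,[0,-25,0],[0,0,0]],[0,[0,-30,0],[0,0,0]],[0,[0,-30,0],[0,0,0]],[0,[0,-15,0],[0,0,0]],[0,[0,0,0],[0,0,0]],[0,[0,0,0],[0,0,0]],[0,[0,0,0],[0,0,0]],[0,[0,0,0],[0,0,0]]]'; python3 - <<'E'
from workcell import env
import cv2
s=env.state();print(s["force"],s["ee_pos"])
for n in("wrist","scene"): cv2.imwrite(f"pics/{n}8.png",env.grab_frame(n)[:,:,::-1])
E
```

```text
time_s: 15.48
ee_pos: [659.8, 148.7, 206.4]
ee_rot: [-90.3, -0.1, -94.3]
force: [0.3, 0.8, -0.4]
gripper_width: 0.6
[ 0.25235763  0.78120749 -0.44622785] [659.81109163 148.69824349 206.41464255]
```

View pics/wrist8.png

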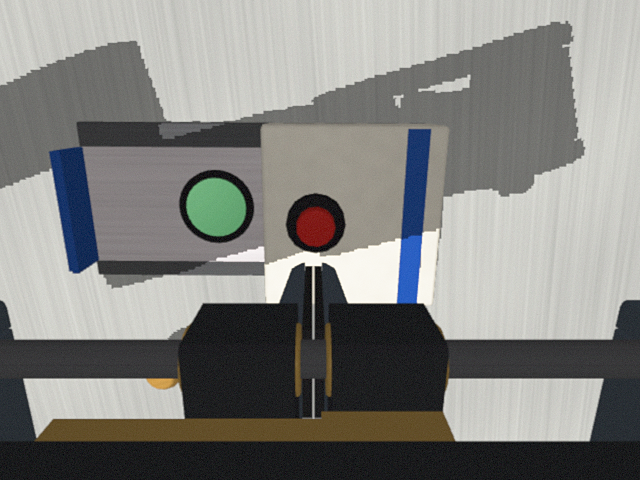

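View pics/scene8.png

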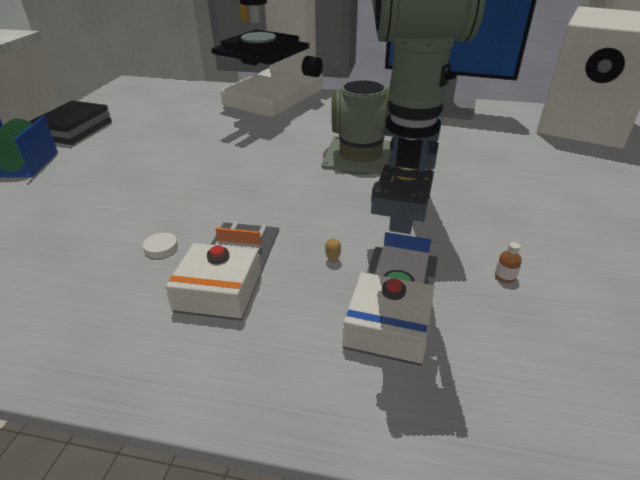

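```bash
python3 - <<'E'
from h import *
T=wT([659.81,148.70,206.41],[-90.3,-.1,-94.3]);ci=env.camera_info("wrist")
a=ray(ci,T,83,148,22);b=ray(ci,T,98,265,22);print(a,b,((a+b)/2), 554.3-((a+b)/2)[0])
env.job_done()
E
```

```text
[471.78284503 214.78082104  22.        ] [461.52554042 111.7687684   22.        ] [466.65419273 163.27479472  22.        ] 87.64580727392422
the job is handed in; nothing more can be done
```

I drew the blue tray out to its stop, pressed the red button on that loader fully down, let it come up again, and handed the job in at about 15.6 s. No verdict is reported.

- **Tray:** I put the shut fingertips in the pocket behind the lip, touching only its rear face. I pulled until the tool held at x = 478 mm while the force rose to about 9 N. After I backed off and lifted, the last wrist picture put the lip about 88 mm from where it started, and it sits just past the front end of the base plate.
- **Button:** The force was about 5 N with the tool at z = 86.3 mm, then rose to 16 N at a hard stop at 86.1 mm. On the way back it was about 3.3 N at 88.8 mm, so the spring was pushing the button up. After that I lifted clear, and the last pictures show the button standing above its ring.
- **Left alone:** In the last scene picture the orange loader, objective, wafer box and bottle look the same as at the start. I compared these by eye and did not measure them. The arm is raised clear, with no force on the tool beyond the usual noise.

**One disagreement:** Locating the button from three camera views gave a top height of about 86 mm. The contact forces put it nearer 92 mm when up. I put this down to the camera views also catching the button's side, and I relied on the forces.

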